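# Third hand at the trackball jig

### The job

Put the three orange balls from the yellow rack into the blue carrier, one in each well, and leave the white ball where it is. Then push the carrier along its jig against the sprung steel fence until the fence's red line stands inside the green marks, gently, without driving the fence back to its end stop. Finish while still holding it pressed steadily there, balls in their wells, so that a colleague can screw the cover on; leave everything else on the bench alone.

Things in the scene. Friction and masses are not known exactly. Their poses are not given: they have to be found in the camera images.
- jig: Fixed aluminium jig plate 290 x 210 x 12 mm; origin under its centre, z up, x along the jig from the open end (nearest the robot) to the fence, y across. The carrier slides on its upper face (z = 12 mm) between two dark rails (inner faces y = +-83 mm, x = -100 to 128 mm, tops z = 24 mm). A dark housing, top z = 36 mm, closes the end at x = 128 to 144 mm.
- fence (a joint): How far the sprung steel fence has been pushed back along the jig's +x, in m: 0 at rest, 0.030 at its end stop. Inside the green marks it is 0.008 to 0.020. Its spring is preloaded: about 4 N at 0, growing by 0.4 N per mm (7 N at 0.008, 12 N at 0.020, 16 N at the end stop). Released, it springs back.
- fence_face (a point): Middle of the fence's flat front face, which looks to the jig's -x, towards the carrier; at jig x = 70 mm when at rest, 24 mm above the bench. The fence is 156 mm wide, 18 mm thick, its top 34 mm above the bench, with a red line on top along this face.
- marks (a point): Middle between the two green marks, at jig x = 84 mm, y = 0, 34 mm above the bench. The marks are green bands from jig x = 78 to 90 mm on the white blocks (x = 65 to 130 mm, y = 84 to 102 mm on both sides, tops 34 mm above the bench) beside the fence.
- carrier_mid (a point): Centre of the blue plastic carrier, a loose block 80 mm (x, along the jig) x 160 mm (y) x 24 mm high, about 0.3 kg, on the jig floor between the rails (3 mm play a side), parallel to the jig. Its front face, 40 mm off in +x, starts 20 to 55 mm short of the fence; its back face, 40 mm off in -x, is free for the fingers to push, and the rails keep it straight.
- well0 (a point): Where the centre of a ball lies when seated in the first well of the carrier: round well 35 mm wide, 11 mm deep, on the carrier's long centre line, 52 mm to -y of the middle one. This point is 4 mm above the carrier's top, 40 mm above the bench.
- well1 (a point): The same for the middle well (at the centre of the carrier).
- well2 (a point): The same for the third well, 52 mm to +y of the middle one.
- rack: Yellow plastic ball rack, fixed, 150 x 150 mm, 14 mm thick, with four round pockets 32 mm wide and 5 mm deep at x, y = +-40 mm; origin at the centre of its underside. Holds the three orange balls and the white one, one per pocket, in any order.
- ball0_center (a point): Centre of an orange ball, hard plastic, 30 mm across, about 30 g; in the rack it lies 24 mm above the bench, 10 mm above the rack's top.
- ball1_center (a point): Centre of the second orange ball, alike.
- ball2_center (a point): Centre of the third orange ball, alike.
- white_ball_center (a point): Centre of the white ball (a reject), the same size, in the rack; to be left there.
- cover: Clear flat cover plate 80 x 160 x 5 mm lying on the far part of the bench, origin under its centre; leave alone.
- pcb: Green circuit board 70 x 100 mm, up to 15 mm high, lying on the far part of the bench, origin under its centre; leave alone.
- screwdriver: Screwdriver lying on the far part of the bench, about 0.2 m long and 26 mm high, origin under its middle; leave alone.
- spool: White and steel solder spool, 56 mm across, 40 mm high, standing near the robot, in front of the jig and the rack, on the near part of the bench, origin under its centre; leave alone.
- flux: Small bottle, 40 mm across, 90 mm high, standing on the far part of the bench, origin under its centre; leave alone.
Mind the look-alikes: they are no part of the job. Leave any black or turquoise look-alike of the part that bears ball2_center alone.

How it is judged:
On the way:
1. an orange ball lies in each of the three wells, before the fence is pushed (distance between any of ball0_center, ball1_center, ball2_center and well0 below 0.006 m and distance between any of ball0_center, ball1_center, ball2_center and well1 below 0.006 m and distance between any of ball0_center, ball1_center, ball2_center and well2 below 0.006 m and value of joint fence below 0.004 m), for 0.2 s.
At the end, for the whole second after the job is handed in: Robot holds the carrier (pushing over 2 N), at rest, flat and square within 0.08 rad, against the fence: fence back 8 to 20 mm, 3 to 18 N between them; an orange ball within 6 mm of its seat in every well; white ball within 10 mm of its start (distance between any of ball0_center, ball1_center, ball2_center and well0 below 0.006 m and distance between any of ball0_center, ball1_center, ball2_center and well1 below 0.006 m and distance between any of ball0_center, ball1_center, ball2_center and well2 below 0.006 m and value of joint fence between 0.008 and 0.02 m and contact force between carrier and fence between 3 and 18 N and contact force between any of the fingers, the arm and carrier above 2 N and linear speed of carrier below 0.01 m/s and angle between the x axis of carrier and the x axis of jig, either way round below 0.08 rad and angle between carrier's own z axis and vertical below 0.06 rad and height (world z) of carrier_mid below 0.029 m and distance of white_ball_center from where it was at the start of the episode below 0.01 m); the arm keeps its last pose, push and grip.
It fails at once if the fence was driven back to its end stop (beyond 27 mm) (value of joint fence above 0.027 m).
It fails at once if the white ball was taken or knocked from its pocket (distance of white_ball_center from where it was at the start of the episode above 0.02 m).
It fails at once if something else on the bench was shifted by more than 20 mm (distance of any of cover, pcb, screwdriver, spool, flux from where it was at the start of the episode above 0.02 m).
It also fails if it takes over 72 s, if anything falls off the work surface, if the arm or the gripper's body presses on something with over 40 N, if the wrist force passes 120 N, or if a joint passes its speed limit or range.

### The arm

A 6-joint arm with a two-finger parallel gripper is mounted at the origin on the work surface. World frame = base frame: x ahead of the robot, y to its left, z up, the work surface at z = 0. Lengths are in m, angles in rad, forces in N, time in s.
With the tool pointing down it reaches from about 0.15 to 0.775 m from the base axis. Payload 6.1 kg.
Tool frame: the origin (TCP) lies at the very end of the fingers, on their centre line; the grasp point (between the pads) lies 19 mm behind it; z points along the fingers, y is the line along which they close (so a half turn about z gives the same grasp; the last joint's range is limited). The gripper opens to 85 mm and grips with 20 to 120 N. Pads are 22 mm wide; open, the fingers measure 114 mm over their backs; the gripper's body (76 mm by 85 mm) begins 54 mm behind the grasp point. The pads swing forward as they close: fully open they stand 13 mm farther back than shut.
Start: joints at [-1.148, 0.126, -0.04, 1.405, 0, 1.571], TCP at [0.215, -0.479, 0.198] pointing down, gripper open.
Joint ranges: [-2.72, 2.72], [-0.95, 1.95], [-1.27, 1.35], [-1.78, 2.02], [-1.46, 1.47], [-3.14, 3.14]. Speed limits (rad/s): [2.39, 2.39, 3.01, 3.14, 3.14, 3.14].

### API

Orientations are given as a unit quaternion [x, y, z, w].
In Python, from plant import * gives the robot as it stands.
- The arm moves only by the tool step_arm, never from a script. Its argument "steps" is a list of rows, each an object of numbers: "gripper": the finger opening in mm, from 0 to 85.4; "dx", "dy", "dz": the shift along the world's x, y, z as a fraction of full scale; "ax", "ay", "az": the turn, a rotation vector about the world's x, y, z as a fraction of full scale. In form: [{"gripper": .., "dx": .., "dy": .., "dz": .., "ax": .., "ay": .., "az": ..}, ...]. A call has 1 to 8 rows; each row is the pose to reach, as a shift and turn from the pose commanded when the call began, turning the shorter way round; what a row does not reach only later rows make up. Full scale, the value 1, is 10 cm for a shift and 2 pi rad for a turn. A row lasts 1/8 s, in which the tool goes at most 62.5 mm and 10.7 degrees, less where a joint would pass 70% of its speed; a pose out of reach is approached as far as the arm can. A call with a number of a shift or a turn outside -1 to 1 is refused whole. A call with a gripper value outside its range is refused whole. The fingers move at their own pace and stop on an object; "grip_force" is the grip in N (left out, the last holds). Time passes only in rows, so rows that repeat a pose let the fingers close. It gives the time, the measured TCP pose, the force, the opening and the grip force at its end, in the units of the state.
- get_obs(): the state, without advancing time (a new reading comes with each control period).
- camera(name): name is "scene" or "top" or "wrist"; returns the picture (400x640x3 uint8, blue, green, red); there is no depth.
- camera_info(name): a dict with "camera_matrix" (3x3 intrinsics, pixels), "world_from_camera" (4x4, takes a point from camera to world coordinates); the wrist camera has in their place "hand_eye" (4x4, takes a point from camera to tool coordinates, whose origin is the TCP and whose axes are the flange's). Camera axes: x right, y up, looking along -z (the intrinsics and any distortion apply to the point x, -y, -z); pixel columns grow to the right and rows downward; lengths in m; the calibration is good to about 2 mm. A picture is of the moment at which its call begins: read the wrist's pose just before it. camera_info takes no time and is no camera call.
- finish_job(): hands the job in; it is judged then, once.
The state is a dict: "clock": time; "q": joint angles; "qd": joint speeds; "joint_efforts": joint torques, N m; "tcp_pos": TCP position; "eef_rot": TCP orientation; "ft_force": force on the tool from outside, world axes, zero at the start; "torque": the same for the moment, N m; "width": finger opening in m; "finger_force": force on a finger pad.
Only numpy, scipy, OpenCV 4.12 (cv2) and the standard library are available. Lean on these libraries where they do the work, as an engineer would, in place of code of your own. Each camera call takes 0.05 s, during which the arm holds its last target. There are 200 camera calls.

## Working session

There is one attempt and no reset: what is moved stays moved. The work goes in short steps, Python scripts to look and compute and a tool call to move; the robot and the scene stay as the last step left them, time stands still between calls to the robot, and variables do not carry over. Pictures are saved under pics/ and viewed, at most 10 in all, crops included, and the job is handed in when it is done.

Besides the shell and the picture viewer there is one more tool, called after "Emit:" as name([rows], argument=value, ...), one row to a line, values as JSON. step_arm: Moves the arm, as the interface text tells. Its arguments: {"type":"object","properties":{"steps":{"type":"array"},"grip_force":{"type":"number"}},"required":["steps"]}

```bash
mkdir -p pics && ls && python3 - <<'E'
from plant import *
import cv2,numpy as np
np.set_printoptions(precision=4,suppress=True)
o=get_obs();print({k:o[k] for k in('clock','tcp_pos','eef_rot','ft_force','width')})
for n in('top','scene','wrist'):
    cv2.imwrite(f'pics/{n}0.png',camera(n));print(n,camera_info(n))
E
```

```text
pics
{'clock': 0.0, 'tcp_pos': array([ 0.2152, -0.4784,  0.1969]), 'eef_rot': array([ 0.9777,  0.2098, -0.0002, -0.0008]), 'ft_force': array([-0.335 , -1.0075,  0.1322]), 'width': 0.08546886696682086}
top {'camera_matrix': array([[451.2227,   0.    , 314.1522],
       [  0.    , 451.2227, 204.475 ],
       [  0.    ,   0.    ,   1.    ]]), 'world_from_camera': array([[-0.0192,  0.9868, -0.161 ,  0.4446],
       [-0.9995, -0.0232, -0.0233, -0.0556],
       [-0.0267,  0.1605,  0.9867,  1.0825],
       [ 0.    ,  0.    ,  0.    ,  1.    ]])}
scene {'camera_matrix': array([[409.5393,   0.    , 320.4549],
       [  0.    , 409.5393, 200.0619],
       [  0.    ,   0.    ,   1.    ]]), 'world_from_camera': array([[ 0.4418, -0.758 ,  0.4798,  1.0166],
       [ 0.897 ,  0.3818, -0.2227, -0.2179],
       [-0.0144,  0.5288,  0.8486,  0.8017],
       [ 0.    ,  0.    ,  0.    ,  1.    ]])}
wrist {'camera_matrix': array([[280.5315,   0.    , 319.8519],
       [  0.    , 280.5315, 200.6929],
       [  0.    ,   0.    ,   1.    ]]), 'hand_eye': array([[-0.0001,  0.9606,  0.2781,  0.0689],
       [ 1.    ,  0.0002, -0.0002, -0.0003],
       [-0.0003,  0.2781, -0.9606, -0.1754],
       [ 0.    ,  0.    ,  0.    ,  1.    ]])}
```

View pics/top0.png

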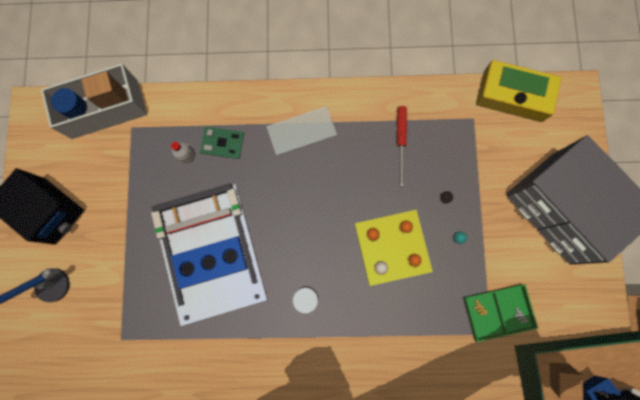

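View pics/scene0.png

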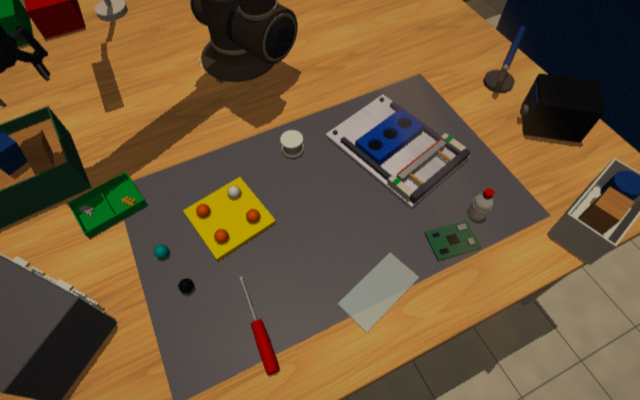

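The top view shows orange balls near (373,234), (406,227) and (414,260), with the white one at (381,267). The blue carrier is near (208,262) with its wells, and the spool is at (305,300). The black and turquoise balls are decoys.

```bash
cat > h.py <<'E'
from plant import *
import cv2,numpy as np
from scipy.spatial.transform import Rotation as R
np.set_printoptions(precision=4,suppress=True)
def ray(name,uv,z,o=None):
    i=camera_info(name)
    if name=='wrist':
        T=np.eye(4);T[:3,:3]=R.from_quat(o['eef_rot']).as_matrix();T[:3,3]=o['tcp_pos'];T=T@i['hand_eye']
    else: T=i['world_from_camera']
    p=np.linalg.solve(i['camera_matrix'],[*uv,1.]);d=T[:3,:3]@[p[0],-p[1],-1]
    return T[:3,3]+d*(z-T[2,3])/d[2]
def blobs(im,lo,hi,amin=40):
    m=cv2.inRange(cv2.cvtColor(im,cv2.COLOR_BGR2HSV),lo,hi)
    c,_=cv2.findContours(m,cv2.RETR_EXTERNAL,cv2.CHAIN_APPROX_NONE)
    return [x for x in c if cv2.contourArea(x)>amin]
E
python3 - <<'E'
from h import *
for n in('top','scene'):
    im=cv2.imread(f'pics/{n}0.png')
    print(n)
    for nm,lo,hi,z in(('orange',(4,170,120),(16,255,255),.024),('yellow',(22,150,120),(35,255,255),.014),('blue',(105,150,60),(125,255,255),.036)):
        for c in blobs(im,lo,hi):
            r=cv2.minAreaRect(c);(u,v),rad=cv2.minEnclosingCircle(c)
            uv=(u,v) if nm=='orange' else r[0]
            print(nm,np.array(uv),cv2.contourArea(c),r[1],ray(n,uv,z)[:2])
            if nm!='orange': print('  ',np.array([ray(n,b,z)[:2] for b in cv2.boxPoints(r)]).tolist())
E
```

```text
top
orange [414.5 259.5] 85.0 (10.0, 11.0) [ 0.4827 -0.2607]
orange [372.8333 233.8333] 83.5 (10.0, 10.0) [ 0.5444 -0.1668]
orange [406.  226.5] 83.0 (10.0, 10.0) [ 0.56   -0.2451]
yellow [393.059  247.2556] 3846.5 (63.48533630371094, 63.71019744873047) [ 0.5127 -0.2141]
   [[0.5709268271116987, -0.1263420450862778], [0.6019323040033169, -0.274988344529427], [0.45566527620630776, -0.2999257981044143], [0.4255588955355535, -0.15457884649627832]]
yellow [521.7942  86.8235] 2737.0 (73.24575805664062, 39.53330612182617) [ 0.9018 -0.5498]
   [[0.8779751707646166, -0.44898535599607625], [0.9783129240094068, -0.4806661803511732], [0.9256255793492356, -0.650913280528002], [0.827088971210387, -0.6172794289380534]]
blue [602.7194 388.9088] 247.0 (16.866912841796875, 32.03438949584961) [ 0.1955 -0.649 ]
   [[0.20593770966218694, -0.6128901664056943], [0.21911276048061346, -0.6815985903886017], [0.18505789014386287, -0.6849695723496714], [0.17197543755720623, -0.6166484784485743]]
blue [ 20.7 288.4] 160.5 (4.919349670410156, 48.299068450927734) [0.4341 0.6542]
   [[0.4154881967383923, 0.70599766
[... 4061 characters left out ...]
]
   [[0.07176639438508381, -0.6636860096047588], [0.04444427139000251, -0.6355478768101828], [0.09537771684356111, -0.6136732736031747], [0.12124070764405548, -0.6416897785842194]]
blue [383.1301 138.6692] 1152.0 (29.75388526916504, 47.069671630859375) [0.4948 0.1962]
   [[0.4714364634733985, 0.13248704548049664], [0.431688068369397, 0.26196810377535396], [0.518253066152262, 0.2602412697941753], [0.5526229148543134, 0.13583705995630277]]
blue [518.0604  37.5259] 71.5 (4.201806545257568, 25.079532623291016) [0.3437 0.7391]
   [[0.3719326946554873, 0.6903521452680359], [0.3029178375833437, 0.7851936137489085], [0.3142405066430797, 0.7899639592292241], [0.38251484619699894, 0.695236197646243]]
```

Emit:
step_arm([
  {"gripper": 65,"dx": 0.5,"dy": 0.5,"dz": 0,"ax": 0,"ay": 0,"az": 0.025},
  {"gripper": 65,"dx": 1,"dy": 1,"dz": 0,"ax": 0,"ay": 0,"az": 0.05},
  {"gripper": 65,"dx": 1,"dy": 1,"dz": 0,"ax": 0,"ay": 0,"az": 0.073},
], grip_force=25)

```text
clock: 0.52
tcp_pos: [0.317, -0.3765, 0.1975]
eef_rot: [0.903, 0.43, 0.0, -0.0]
ft_force: [-1.0, -0.7, -0.7]
width: 0.0649
finger_force: 0.0
```

Emit:
step_arm([
  {"gripper": 65,"dx": 0.5,"dy": 0.5,"dz": 0,"ax": 0,"ay": 0,"az": 0.025},
  {"gripper": 65,"dx": 1,"dy": 1,"dz": 0,"ax": 0,"ay": 0,"az": 0.05},
  {"gripper": 65,"dx": 1,"dy": 1,"dz": 0,"ax": 0,"ay": 0,"az": 0.073},
])

```text
clock: 0.9
tcp_pos: [0.4172, -0.2762, 0.1973]
eef_rot: [0.781, 0.625, 0.0, -0.0]
ft_force: [-0.9, -0.9, -0.1]
width: 0.0652
finger_force: 0.0
```

Emit:
step_arm([
  {"gripper": 65,"dx": 0.5,"dy": 0.5,"dz": 0,"ax": 0,"ay": 0,"az": 0.025},
  {"gripper": 65,"dx": 1,"dy": 0.7,"dz": 0,"ax": 0,"ay": 0,"az": 0.05},
  {"gripper": 65,"dx": 1,"dy": 0.7,"dz": 0,"ax": 0,"ay": 0,"az": 0.073},
  {"gripper": 65,"dx": 1,"dy": 0.7,"dz": 0,"ax": 0,"ay": 0,"az": 0.073},
])

```text
clock: 1.4
tcp_pos: [0.5156, -0.2082, 0.197]
eef_rot: [0.622, 0.783, -0.0, -0.001]
ft_force: [-0.5, -0.1, 0.2]
width: 0.0645
finger_force: 0.0
```

```bash
python3 - <<'E'
from h import *
o=get_obs();im=camera('wrist');cv2.imwrite('pics/w1.png',im)
print(o['clock'],o['tcp_pos'],R.from_quat(o['eef_rot']).as_matrix(),o['q'],o['width'])
for c in blobs(im,(4,170,120),(16,255,255),150):
    (u,v),r=cv2.minEnclosingCircle(c); print(u,v,r,ray('wrist',(u,v),.024,o))
E
```

```text
1.4 [ 0.5156 -0.2082  0.197 ] [[-0.2258  0.9742 -0.0013]
 [ 0.9742  0.2258  0.0004]
 [ 0.0007 -0.0012 -1.    ]] [-0.3836  0.1864  0.0304  1.4162 -0.0001  0.9594] 0.06447144942232777
347.1542663574219 212.4145050048828 10.478374481201172 [ 0.559  -0.2456  0.024 ]
286.1785583496094 210.54464721679688 10.419358253479004 [ 0.4808 -0.2611  0.024 ]
350.8535461425781 150.73233032226562 11.3571195602417 [ 0.5433 -0.1672  0.024 ]
```

View pics/w1.png

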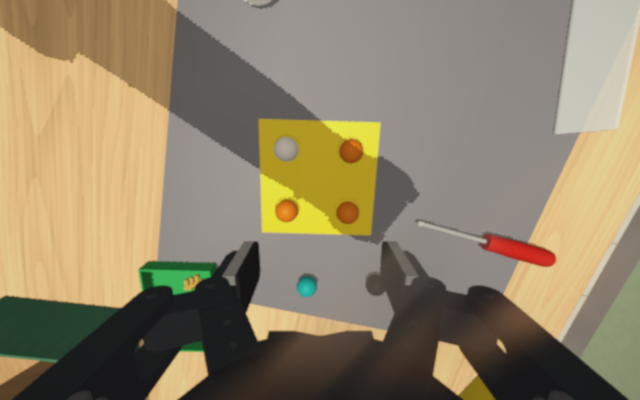

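The wrist view shows the rack with orange balls at (351,151), (347,212) and (286,210), and white at (286,149). All views agree within 3 mm, so I'm going down on the first ball.

Emit:
step_arm([
  {"gripper": 65,"dx": 0.28,"dy": 0.41,"dz": 0,"ax": 0,"ay": 0,"az": 0},
  {"gripper": 65,"dx": 0.28,"dy": 0.41,"dz": -0.5,"ax": 0,"ay": 0,"az": 0},
  {"gripper": 65,"dx": 0.28,"dy": 0.41,"dz": -1,"ax": 0,"ay": 0,"az": 0},
  {"gripper": 65,"dx": 0.28,"dy": 0.41,"dz": -1,"ax": 0,"ay": 0,"az": 0},
])

```text
clock: 1.95
tcp_pos: [0.5398, -0.1674, 0.0942]
eef_rot: [0.623, 0.782, -0.001, -0.004]
ft_force: [0.7, -0.3, -0.1]
width: 0.0649
finger_force: 0.0
```

Emit:
step_arm([
  {"gripper": 65,"dx": 0,"dy": 0,"dz": -0.4,"ax": 0,"ay": 0,"az": 0},
  {"gripper": 65,"dx": 0,"dy": 0,"dz": -0.75,"ax": 0,"ay": 0,"az": 0},
  {"gripper": 65,"dx": 0,"dy": 0,"dz": -0.82,"ax": 0,"ay": 0,"az": 0},
  {"gripper": 40,"dx": 0,"dy": 0,"dz": -0.82,"ax": 0,"ay": 0,"az": 0},
  {"gripper": 20,"dx": 0,"dy": 0,"dz": -0.82,"ax": 0,"ay": 0,"az": 0},
  {"gripper": 20,"dx": 0,"dy": 0,"dz": -0.82,"ax": 0,"ay": 0,"az": 0},
  {"gripper": 20,"dx": 0,"dy": 0,"dz": -0.82,"ax": 0,"ay": 0,"az": 0},
  {"gripper": 20,"dx": 0,"dy": 0,"dz": -0.82,"ax": 0,"ay": 0,"az": 0},
])

```text
clock: 2.95
tcp_pos: [0.5435, -0.1677, 0.016]
eef_rot: [0.622, 0.783, 0.0, 0.0]
ft_force: [0.0, 0.4, 0.2]
width: 0.0201
finger_force: 0.0
```

```bash
python3 - <<'E'
from h import *
im=camera('wrist');s=camera('scene');cv2.imwrite('pics/m2.png',np.vstack([im[40:400,100:540],cv2.resize(s[160:270,160:300],(440,346))[:240]]))
cv2.imwrite('pics/w2.png',im)
for n in('top','scene'):
  i=camera(n)
  for c in blobs(i,(4,150,90),(16,255,255),20):
    (u,v),r=cv2.minEnclosingCircle(c)
    p=ray(n,(u,v),.024)
    if .3<p[0]<.75 and -.4<p[1]<0 and r<12:print(n,u,v,r,p)
E
```

```text
scene 220.85714721679688 235.7142791748047 6.7158989906311035 [ 0.5617 -0.2429  0.024 ]
scene 251.41175842285156 215.8235321044922 5.710837364196777 [ 0.5453 -0.1669  0.024 ]
scene 202.53659057617188 209.97561645507812 6.536726951599121 [ 0.4826 -0.2585  0.024 ]
```

View pics/m2.png

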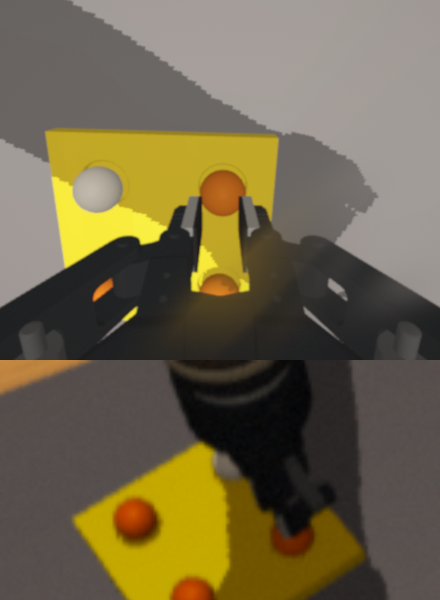

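The ball is still in its pocket at crop (223,192). The fingertips sit just below it in the image, beside rather than around it, so I'll check the projected TCP.

```bash
python3 - <<'E'
from h import *
o=get_obs();print(o['tcp_pos'],o['width'],o['finger_force'],R.from_quat(o['eef_rot']).as_matrix()[:,2])
im=cv2.imread('pics/w2.png')
for c in blobs(im,(4,150,90),(16,255,255),100):
    (u,v),r=cv2.minEnclosingCircle(c)
    print(u,v,r,[ray('wrist',(u,v),z,o) for z in(.024,.03)])
i=camera_info('wrist');T=np.linalg.inv(i['hand_eye'])
for p in([0,0,0],[0,0,-.008],[0,.01,0],[0,.01,-.02],[.011,.01,0],[-.011,.01,0],[.0,.015,-.01],[.011,.010,-.01],[.011,.01,-.02]):
    q=T@[*p,1];k=i['camera_matrix']@[q[0],-q[1],-q[2]];print(p,k[:2]/k[2])
E
```

```text
[ 0.5434 -0.1677  0.0157] 0.01974757852406358 0.0 [-0.0002  0.0001 -1.    ]
202.0 329.5 14.603181838989258 [array([ 0.4761, -0.259 ,  0.024 ]), array([ 0.4779, -0.2533,  0.03  ])]
318.5 330.5 18.560810089111328 [array([ 0.5575, -0.241 ,  0.024 ]), array([ 0.5564, -0.2359,  0.03  ])]
322.1953430175781 232.82791137695312 22.61256980895996 [array([ 0.5429, -0.1671,  0.024 ]), array([ 0.5423, -0.1646,  0.03  ])]
[0, 0, 0] [322.5326 228.9878]
[0, 0, -0.008] [322.653 233.657]
[0, 0.01, 0] [337.4391 228.9831]
[0, 0.01, -0.02] [339.455  241.4513]
[0.011, 0.01, 0] [337.7281 213.4432]
[-0.011, 0.01, 0] [337.1594 244.0249]
[0.0, 0.015, -0.01] [346.2466 234.8794]
[0.011, 0.01, -0.01] [338.7143 218.5948]
[0.011, 0.01, -0.02] [339.8146 224.3427]
```

```bash
python3 - <<'E'
from h import *
cv2.imwrite('pics/z2.png',cv2.resize(cv2.imread('pics/w2.png')[190:340,250:400],(750,600),interpolation=cv2.INTER_CUBIC)[:600])
E
```

```text
(no output)
```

View pics/z2.png

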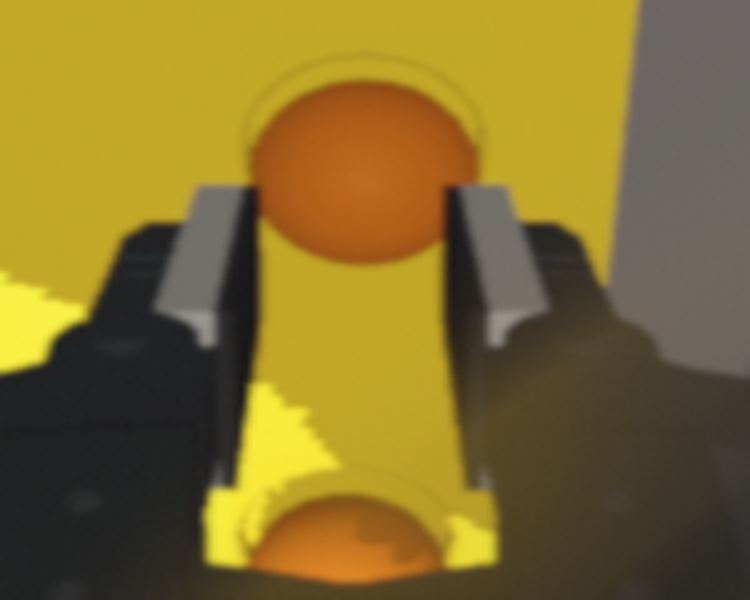

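The zoom shows the fingertips at about (302,236) and (339,236). They are in front of the ball and still above it, so the real tips lie well behind the nominal TCP. I'll open, go lower in checked steps and close again.

Emit:
step_arm([
  {"gripper": 42,"dx": 0,"dy": 0,"dz": 0,"ax": 0,"ay": 0,"az": 0},
  {"gripper": 42,"dx": 0,"dy": 0,"dz": 0,"ax": 0,"ay": 0,"az": 0},
  {"gripper": 42,"dx": 0,"dy": 0,"dz": -0.06,"ax": 0,"ay": 0,"az": 0},
  {"gripper": 42,"dx": 0,"dy": 0,"dz": -0.12,"ax": 0,"ay": 0,"az": 0},
  {"gripper": 42,"dx": 0,"dy": 0,"dz": -0.12,"ax": 0,"ay": 0,"az": 0},
])

```text
clock: 3.78
tcp_pos: [0.5428, -0.1676, 0.0028]
eef_rot: [0.622, 0.783, -0.0, -0.001]
ft_force: [-0.7, -0.0, 0.6]
width: 0.042
finger_force: 0.0
```

Emit:
step_arm([
  {"gripper": 22,"dx": 0,"dy": 0,"dz": 0,"ax": 0,"ay": 0,"az": 0},
  {"gripper": 22,"dx": 0,"dy": 0,"dz": 0,"ax": 0,"ay": 0,"az": 0},
  {"gripper": 22,"dx": 0,"dy": 0,"dz": 0,"ax": 0,"ay": 0,"az": 0},
])

```text
clock: 4.15
tcp_pos: [0.5436, -0.1678, 0.0039]
eef_rot: [0.622, 0.783, 0.0, 0.0]
ft_force: [0.1, -0.8, -0.1]
width: 0.0223
finger_force: 0.0
```

Emit:
step_arm([
  {"gripper": 42,"dx": 0,"dy": 0,"dz": 0,"ax": 0,"ay": 0,"az": 0},
  {"gripper": 42,"dx": 0,"dy": 0,"dz": 0,"ax": 0,"ay": 0,"az": 0},
  {"gripper": 42,"dx": 0,"dy": 0,"dz": -0.06,"ax": 0,"ay": 0,"az": 0},
  {"gripper": 42,"dx": 0,"dy": 0,"dz": -0.12,"ax": 0,"ay": 0,"az": 0},
  {"gripper": 42,"dx": 0,"dy": 0,"dz": -0.12,"ax": 0,"ay": 0,"az": 0},
])

```text
clock: 4.78
tcp_pos: [0.5427, -0.1675, -0.0092]
eef_rot: [0.622, 0.783, -0.0, -0.001]
ft_force: [-0.3, 0.7, 0.9]
width: 0.0419
finger_force: 0.0
```

Emit:
step_arm([
  {"gripper": 22,"dx": 0,"dy": 0,"dz": 0,"ax": 0,"ay": 0,"az": 0},
  {"gripper": 22,"dx": 0,"dy": 0,"dz": 0,"ax": 0,"ay": 0,"az": 0},
  {"gripper": 22,"dx": 0,"dy": 0,"dz": 0,"ax": 0,"ay": 0,"az": 0},
])

```text
clock: 5.15
tcp_pos: [0.5435, -0.1678, -0.0082]
eef_rot: [0.622, 0.783, 0.0, 0.0]
ft_force: [0.1, 0.5, -0.7]
width: 0.0268
finger_force: 24.5
```

```bash
python3 - <<'E'
from h import *
o=get_obs();print(o['tcp_pos'],o['width'])
im=camera('wrist');cv2.imwrite('pics/w3.png',im)
cv2.imwrite('pics/z3.png',np.hstack([cv2.resize(im[190:340,250:400],(400,400)),cv2.resize(camera('scene')[150:270,170:290],(400,400))]))
E
```

```text
[ 0.5435 -0.1678 -0.0082] 0.02679624728498015
```

View pics/z3.png

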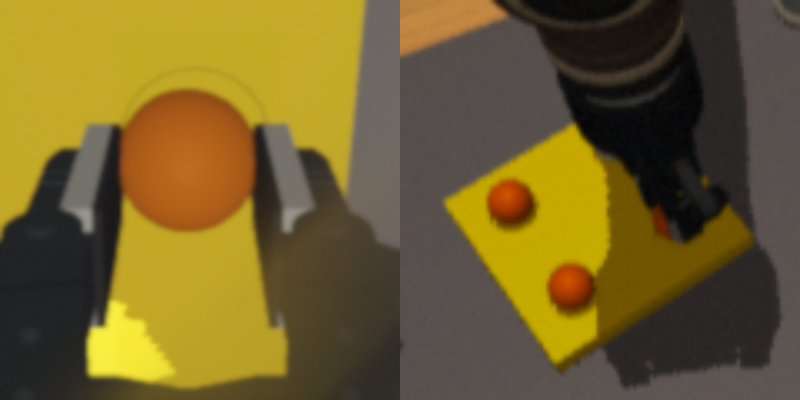

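The left half shows the fingers touching the ball's upper side: 26.8 mm width at (188,160), with grip force. So the real tips are about 39 mm behind the TCP. I'll open and go 12 mm lower, which puts the tips near 19 mm, above the 14 mm rack top.

Emit:
step_arm([
  {"gripper": 42,"dx": 0,"dy": 0,"dz": 0,"ax": 0,"ay": 0,"az": 0},
  {"gripper": 42,"dx": 0,"dy": 0,"dz": 0,"ax": 0,"ay": 0,"az": 0},
  {"gripper": 42,"dx": 0,"dy": 0,"dz": -0.06,"ax": 0,"ay": 0,"az": 0},
  {"gripper": 42,"dx": 0,"dy": 0,"dz": -0.12,"ax": 0,"ay": 0,"az": 0},
  {"gripper": 42,"dx": 0,"dy": 0,"dz": -0.12,"ax": 0,"ay": 0,"az": 0},
])

```text
clock: 5.88
tcp_pos: [0.5431, -0.1677, -0.0209]
eef_rot: [0.622, 0.783, -0.0, -0.0]
ft_force: [0.6, -0.1, 0.1]
width: 0.0419
finger_force: 0.0
```

Emit:
step_arm([
  {"gripper": 22,"dx": 0,"dy": 0,"dz": 0,"ax": 0,"ay": 0,"az": 0},
  {"gripper": 22,"dx": 0,"dy": 0,"dz": 0,"ax": 0,"ay": 0,"az": 0},
  {"gripper": 22,"dx": 0,"dy": 0,"dz": 0,"ax": 0,"ay": 0,"az": 0},
])

```text
clock: 6.25
tcp_pos: [0.5438, -0.1679, -0.0198]
eef_rot: [0.622, 0.783, 0.0, 0.0]
ft_force: [-0.2, -0.3, 4.8]
width: 0.0285
finger_force: 27.3
```

Emit:
step_arm([
  {"gripper": 22,"dx": 0,"dy": 0,"dz": 0.4,"ax": 0,"ay": 0,"az": 0},
  {"gripper": 22,"dx": 0,"dy": 0,"dz": 0.8,"ax": 0,"ay": 0,"az": 0},
  {"gripper": 22,"dx": 0,"dy": 0,"dz": 1,"ax": 0,"ay": 0,"az": 0},
])

```text
clock: 6.62
tcp_pos: [0.544, -0.1679, 0.0816]
eef_rot: [0.622, 0.783, 0.0, 0.001]
ft_force: [-0.1, -0.0, -0.1]
width: 0.0281
finger_force: 24.9
```

Emit:
step_arm([
  {"gripper": 22,"dx": -0.2,"dy": 0.4,"dz": 0.2,"ax": 0,"ay": 0,"az": 0},
  {"gripper": 22,"dx": -0.2,"dy": 0.8,"dz": 0.2,"ax": 0,"ay": 0,"az": 0},
  {"gripper": 22,"dx": -0.2,"dy": 1,"dz": 0.2,"ax": 0,"ay": 0,"az": 0},
])

```text
clock: 7.0
tcp_pos: [0.523, -0.0663, 0.0996]
eef_rot: [0.622, 0.783, -0.0, -0.0]
ft_force: [0.2, -0.4, -0.0]
width: 0.0278
finger_force: 24.9
```

Emit:
step_arm([
  {"gripper": 22,"dx": -0.1,"dy": 0.4,"dz": 0,"ax": 0,"ay": 0,"az": 0},
  {"gripper": 22,"dx": -0.2,"dy": 0.8,"dz": 0,"ax": 0,"ay": 0,"az": 0},
  {"gripper": 22,"dx": -0.24,"dy": 1,"dz": 0,"ax": 0,"ay": 0,"az": 0},
])

```text
clock: 7.38
tcp_pos: [0.4986, 0.0337, 0.099]
eef_rot: [0.622, 0.783, -0.0, -0.0]
ft_force: [0.2, -0.3, 0.5]
width: 0.028
finger_force: 24.9
```

Emit:
step_arm([
  {"gripper": 22,"dx": 0,"dy": 0.4,"dz": 0,"ax": 0,"ay": 0,"az": 0},
  {"gripper": 22,"dx": 0,"dy": 0.8,"dz": 0,"ax": 0,"ay": 0,"az": 0},
  {"gripper": 22,"dx": 0,"dy": 1,"dz": 0,"ax": 0,"ay": 0,"az": 0},
  {"gripper": 22,"dx": 0,"dy": 1,"dz": 0,"ax": 0,"ay": 0,"az": 0},
])

```text
clock: 7.88
tcp_pos: [0.4992, 0.1332, 0.0989]
eef_rot: [0.621, 0.784, -0.001, -0.0]
ft_force: [0.1, -0.0, -0.6]
width: 0.028
finger_force: 24.9
```

```bash
python3 - <<'E'
from h import *
o=get_obs();print(o['clock'],o['tcp_pos'],o['width'],o['finger_force'])
im=camera('wrist');cv2.imwrite('pics/w4.png',im)
hsv=cv2.cvtColor(im,cv2.COLOR_BGR2HSV)
for c in blobs(im,(105,150,50),(125,255,255),2000):
    r=cv2.minAreaRect(c);print('car',r,np.array([ray('wrist',b,.036,o)[:2] for b in cv2.boxPoints(r)]).tolist(),ray('wrist',r[0],.036,o))
    m=np.zeros(im.shape[:2],np.uint8);cv2.drawContours(m,[c],-1,255,-1)
    d=cv2.bitwise_and(cv2.inRange(hsv,(0,0,0),(180,255,60)),m)
    for k in cv2.findContours(d,cv2.RETR_EXTERNAL,cv2.CHAIN_APPROX_NONE)[0]:
        if cv2.contourArea(k)>200:
            (u,v),rad=cv2.minEnclosingCircle(k);print('well',u,v,rad,ray('wrist',(u,v),.036,o))
E
```

```text
7.875 [0.4992 0.1332 0.0989] 0.02801552763824821 24.872303009033203
car ((325.5, 98.5), (197.0, 105.0), 90.0) [[0.4287090006368319, 0.2754225886993803], [0.5035922150261426, 0.2929511674158992], [0.5461660096191759, 0.14920564813936843], [0.4560755277297585, 0.12807396023385365]] [0.482  0.2181 0.036 ]
well 330.68072509765625 164.84939575195312 16.329662322998047 [0.4988 0.1673 0.036 ]
```

View pics/w4.png

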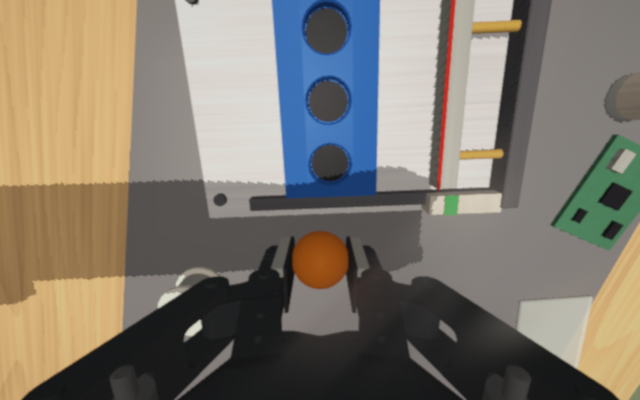

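The ball is held at (320,260). The wells are at (330,165), (328,100) and (326,30), and the fence's red line is near column 447.

```bash
python3 - <<'E'
from h import *
o=get_obs();im=cv2.imread('pics/w4.png')
for uv in((330.7,163.5),(328,101),(326,29.5)):print(ray('wrist',uv,.036,o),ray('wrist',uv,.033,o))
for c in blobs(im,(4,150,60),(16,255,255),800):
    (u,v),r=cv2.minEnclosingCircle(c)
    if abs(u-320)<30: print('ball',u,v,r,ray('wrist',(u,v),o['tcp_pos'][2]+.044,o))
# fence red line and marks
for c in blobs(im,(0,150,100),(3,255,255),50):
    b=cv2.boundingRect(c);print('red',b,[ray('wrist',p,.034,o) for p in((447,150),(455,20))])
    break
E
```

```text
[0.4985 0.1676 0.036 ] [0.4988 0.1672 0.033 ]
[0.4845 0.2159 0.036 ] [0.4845 0.2161 0.033 ]
[0.4711 0.2649 0.036 ] [0.471  0.2657 0.033 ]
ball 319.80908203125 259.5 29.17162322998047 [0.4973 0.1327 0.143 ]
red (437, 0, 18, 190) [array([0.592 , 0.2008, 0.034 ]), array([0.564 , 0.2935, 0.034 ])]
```

Emit:
step_arm([
  {"gripper": 22,"dx": 0,"dy": 0.34,"dz": 0,"ax": 0,"ay": 0,"az": 0.005},
  {"gripper": 22,"dx": 0,"dy": 0.34,"dz": -0.4,"ax": 0,"ay": 0,"az": 0.005},
  {"gripper": 22,"dx": 0,"dy": 0.34,"dz": -0.7,"ax": 0,"ay": 0,"az": 0.005},
  {"gripper": 22,"dx": 0,"dy": 0.34,"dz": -0.85,"ax": 0,"ay": 0,"az": 0.005},
  {"gripper": 22,"dx": 0,"dy": 0.34,"dz": -0.97,"ax": 0,"ay": 0,"az": 0.005},
  {"gripper": 22,"dx": 0,"dy": 0.34,"dz": -0.97,"ax": 0,"ay": 0,"az": 0.005},
])

```text
clock: 8.68
tcp_pos: [0.5, 0.1659, 0.0031]
eef_rot: [0.61, 0.792, 0.0, 0.0]
ft_force: [0.9, -0.5, 0.2]
width: 0.028
finger_force: 24.9
```

Emit:
step_arm([
  {"gripper": 22,"dx": 0,"dy": 0,"dz": -0.03,"ax": 0,"ay": 0,"az": 0},
  {"gripper": 34,"dx": 0,"dy": 0,"dz": -0.03,"ax": 0,"ay": 0,"az": 0},
  {"gripper": 44,"dx": 0,"dy": 0,"dz": -0.03,"ax": 0,"ay": 0,"az": 0},
  {"gripper": 44,"dx": 0,"dy": 0,"dz": -0.03,"ax": 0,"ay": 0,"az": 0},
  {"gripper": 44,"dx": 0,"dy": 0,"dz": 0.3,"ax": 0,"ay": 0,"az": 0},
  {"gripper": 44,"dx": 0,"dy": 0,"dz": 0.8,"ax": 0,"ay": 0,"az": 0},
  {"gripper": 44,"dx": 0,"dy": 0,"dz": 1,"ax": 0,"ay": 0,"az": 0},
])

```text
clock: 9.55
tcp_pos: [0.5005, 0.1666, 0.1053]
eef_rot: [0.61, 0.793, 0.001, 0.001]
ft_force: [0.2, -0.1, -0.5]
width: 0.0438
finger_force: 0.0
```

Emit:
step_arm([
  {"gripper": 44,"dx": 0,"dy": -0.33,"dz": 0,"ax": 0,"ay": 0,"az": 0},
  {"gripper": 44,"dx": 0,"dy": -0.33,"dz": 0,"ax": 0,"ay": 0,"az": 0},
])

```text
clock: 9.8
tcp_pos: [0.4992, 0.1321, 0.1027]
eef_rot: [0.61, 0.792, -0.0, -0.0]
ft_force: [0.8, 0.6, -0.2]
width: 0.0444
finger_force: 0.0
```

```bash
python3 - <<'E'
from h import *
o=get_obs();print(o['clock'],o['tcp_pos'])
im=camera('wrist');cv2.imwrite('pics/w5.png',im)
for n,im in(('wrist',im),('top',camera('top')),('scene',camera('scene'))):
  for c in blobs(im,(4,150,60),(16,255,255),20):
    (u,v),r=cv2.minEnclosingCircle(c);p=ray(n,(u,v),.04,o)
    if .42<p[0]<.56 and .1<p[1]<.33 and r<25:print(n,u,v,r,p)
E
```

```text
9.8 [0.4992 0.1321 0.1027]
wrist 331.71685791015625 164.1626434326172 17.502199172973633 [0.4986 0.1671 0.04  ]
scene 375.3636474609375 143.0 5.724475383758545 [0.5007 0.1706 0.04  ]
```

Ball 1 is seated at (0.4986, 0.1671), where well0 should be. Next is ball B at (0.559, -0.245).

Emit:
step_arm([
  {"gripper": 44,"dx": 0.1,"dy": -0.5,"dz": 0,"ax": 0,"ay": 0,"az": 0},
  {"gripper": 44,"dx": 0.2,"dy": -1,"dz": 0,"ax": 0,"ay": 0,"az": 0},
])

```text
clock: 10.2
tcp_pos: [0.5196, 0.0334, 0.1023]
eef_rot: [0.609, 0.793, -0.0, -0.0]
ft_force: [0.9, -0.3, 0.6]
width: 0.0441
finger_force: 0.0
```

Emit:
step_arm([
  {"gripper": 44,"dx": 0.1,"dy": -0.5,"dz": 0,"ax": 0,"ay": 0,"az": 0},
  {"gripper": 44,"dx": 0.2,"dy": -1,"dz": 0,"ax": 0,"ay": 0,"az": 0},
])

```text
clock: 10.45
tcp_pos: [0.5397, -0.0675, 0.1023]
eef_rot: [0.609, 0.793, 0.0, -0.0]
ft_force: [-0.0, 0.3, 0.4]
width: 0.044
finger_force: 0.0
```

Emit:
step_arm([
  {"gripper": 44,"dx": 0.1,"dy": -0.5,"dz": 0,"ax": 0,"ay": 0,"az": 0},
  {"gripper": 44,"dx": 0.2,"dy": -1,"dz": 0,"ax": 0,"ay": 0,"az": 0},
])

```text
clock: 10.7
tcp_pos: [0.5598, -0.1676, 0.1022]
eef_rot: [0.609, 0.793, 0.0, -0.0]
ft_force: [0.7, 0.4, -0.6]
width: 0.0442
finger_force: 0.0
```

Emit:
step_arm([
  {"gripper": 44,"dx": 0,"dy": -0.5,"dz": 0,"ax": 0,"ay": 0,"az": 0},
  {"gripper": 44,"dx": 0,"dy": -0.78,"dz": 0,"ax": 0,"ay": 0,"az": 0},
  {"gripper": 44,"dx": 0,"dy": -0.78,"dz": -0.2,"ax": 0,"ay": 0,"az": 0},
  {"gripper": 44,"dx": 0,"dy": -0.78,"dz": -0.2,"ax": 0,"ay": 0,"az": 0},
])

```text
clock: 11.2
tcp_pos: [0.5585, -0.244, 0.0806]
eef_rot: [0.61, 0.793, -0.0, -0.002]
ft_force: [0.0, -0.3, -0.6]
width: 0.0438
finger_force: 0.0
```

```bash
python3 - <<'E'
from h import *
o=get_obs();print(o['clock'],o['tcp_pos'])
im=camera('wrist');cv2.imwrite('pics/w6.png',im)
for c in blobs(im,(4,150,60),(16,255,255),100):
    (u,v),r=cv2.minEnclosingCircle(c);print(u,v,r,ray('wrist',(u,v),.024,o))
E
```

```text
11.2 [ 0.5585 -0.244   0.0806]
595.0 282.5 31.10074234008789 [ 0.8254 -0.2519  0.024 ]
322.2639465332031 206.31544494628906 16.31715965270996 [ 0.559  -0.2454  0.024 ]
229.7648162841797 201.0790557861328 16.799617767333984 [ 0.4807 -0.2614  0.024 ]
```

Emit:
step_arm([
  {"gripper": 44,"dx": 0,"dy": 0,"dz": -0.4,"ax": 0,"ay": 0,"az": 0},
  {"gripper": 44,"dx": 0,"dy": 0,"dz": -0.8,"ax": 0,"ay": 0,"az": 0},
  {"gripper": 44,"dx": 0,"dy": 0,"dz": -1,"ax": 0,"ay": 0,"az": 0},
  {"gripper": 44,"dx": 0,"dy": 0,"dz": -1,"ax": 0,"ay": 0,"az": 0},
  {"gripper": 22,"dx": 0,"dy": 0,"dz": -1,"ax": 0,"ay": 0,"az": 0},
  {"gripper": 22,"dx": 0,"dy": 0,"dz": -1,"ax": 0,"ay": 0,"az": 0},
  {"gripper": 22,"dx": 0,"dy": 0,"dz": -1,"ax": 0,"ay": 0,"az": 0},
])

```text
clock: 12.12
tcp_pos: [0.5605, -0.245, -0.0159]
eef_rot: [0.61, 0.793, 0.0, 0.001]
ft_force: [1.2, -0.2, 2.7]
width: 0.0279
finger_force: 24.8
```

Emit:
step_arm([
  {"gripper": 22,"dx": 0,"dy": 0,"dz": 0.4,"ax": 0,"ay": 0,"az": 0},
  {"gripper": 22,"dx": 0,"dy": 0,"dz": 0.8,"ax": 0,"ay": 0,"az": 0},
  {"gripper": 22,"dx": 0,"dy": 0,"dz": 1,"ax": 0,"ay": 0,"az": 0},
])

```text
clock: 12.5
tcp_pos: [0.5604, -0.2453, 0.0858]
eef_rot: [0.61, 0.793, 0.0, 0.002]
ft_force: [-0.1, -0.6, -0.5]
width: 0.0279
finger_force: 24.8
```

Emit:
step_arm([
  {"gripper": 22,"dx": -0.1,"dy": 0.5,"dz": 0.15,"ax": 0,"ay": 0,"az": 0},
  {"gripper": 22,"dx": -0.15,"dy": 1,"dz": 0.15,"ax": 0,"ay": 0,"az": 0},
])

```text
clock: 12.75
tcp_pos: [0.545, -0.1444, 0.0996]
eef_rot: [0.61, 0.792, 0.001, 0.001]
ft_force: [-0.5, 0.8, -0.7]
width: 0.0279
finger_force: 24.8
```

Emit:
step_arm([
  {"gripper": 22,"dx": -0.1,"dy": 0.5,"dz": 0,"ax": 0,"ay": 0,"az": 0},
  {"gripper": 22,"dx": -0.15,"dy": 1,"dz": 0,"ax": 0,"ay": 0,"az": 0},
])

```text
clock: 13.0
tcp_pos: [0.5289, -0.0434, 0.0983]
eef_rot: [0.61, 0.792, 0.0, 0.0]
ft_force: [0.1, -0.0, -0.0]
width: 0.0281
finger_force: 24.8
```

Emit:
step_arm([
  {"gripper": 22,"dx": -0.1,"dy": 0.5,"dz": 0,"ax": 0,"ay": 0,"az": 0},
  {"gripper": 22,"dx": -0.15,"dy": 1,"dz": 0,"ax": 0,"ay": 0,"az": 0},
])

```text
clock: 13.25
tcp_pos: [0.5139, 0.0567, 0.0983]
eef_rot: [0.61, 0.793, 0.0, 0.0]
ft_force: [0.2, 0.4, -1.1]
width: 0.0281
finger_force: 24.8
```

Emit:
step_arm([
  {"gripper": 22,"dx": -0.1,"dy": 0.5,"dz": 0,"ax": 0,"ay": 0,"az": 0},
  {"gripper": 22,"dx": -0.15,"dy": 1,"dz": 0,"ax": 0,"ay": 0,"az": 0},
])

```text
clock: 13.5
tcp_pos: [0.4989, 0.1567, 0.0983]
eef_rot: [0.61, 0.793, 0.0, 0.0]
ft_force: [1.3, -0.1, -1.0]
width: 0.028
finger_force: 24.8
```

Emit:
step_arm([
  {"gripper": 22,"dx": -0.1,"dy": 0.4,"dz": 0,"ax": 0,"ay": 0,"az": 0},
  {"gripper": 22,"dx": -0.15,"dy": 0.62,"dz": 0,"ax": 0,"ay": 0,"az": 0},
  {"gripper": 22,"dx": -0.15,"dy": 0.62,"dz": 0,"ax": 0,"ay": 0,"az": 0},
])

```text
clock: 13.88
tcp_pos: [0.4841, 0.2185, 0.098]
eef_rot: [0.609, 0.793, 0.0, 0.0]
ft_force: [0.1, -0.6, -0.0]
width: 0.0279
finger_force: 24.8
```

Emit:
step_arm([
  {"gripper": 22,"dx": 0.01,"dy": -0.015,"dz": -0.4,"ax": 0,"ay": 0,"az": 0},
  {"gripper": 22,"dx": 0.01,"dy": -0.015,"dz": -0.75,"ax": 0,"ay": 0,"az": 0},
  {"gripper": 22,"dx": 0.01,"dy": -0.015,"dz": -0.97,"ax": 0,"ay": 0,"az": 0},
  {"gripper": 22,"dx": 0.01,"dy": -0.015,"dz": -0.97,"ax": 0,"ay": 0,"az": 0},
  {"gripper": 34,"dx": 0.01,"dy": -0.015,"dz": -0.97,"ax": 0,"ay": 0,"az": 0},
  {"gripper": 44,"dx": 0.01,"dy": -0.015,"dz": -0.97,"ax": 0,"ay": 0,"az": 0},
  {"gripper": 44,"dx": 0.01,"dy": -0.015,"dz": -0.97,"ax": 0,"ay": 0,"az": 0},
])

```text
clock: 14.75
tcp_pos: [0.4855, 0.2153, 0.0006]
eef_rot: [0.61, 0.792, -0.0, 0.0]
ft_force: [-0.1, -0.3, -1.0]
width: 0.0441
finger_force: 0.0
```

Emit:
step_arm([
  {"gripper": 44,"dx": 0,"dy": 0,"dz": 0.5,"ax": 0,"ay": 0,"az": 0},
  {"gripper": 44,"dx": 0,"dy": 0,"dz": 1,"ax": 0,"ay": 0,"az": 0},
  {"gripper": 44,"dx": 0,"dy": -0.3,"dz": 1,"ax": 0,"ay": 0,"az": 0},
  {"gripper": 44,"dx": 0,"dy": -0.3,"dz": 1,"ax": 0,"ay": 0,"az": 0},
])

```text
clock: 15.25
tcp_pos: [0.4857, 0.1847, 0.1012]
eef_rot: [0.61, 0.792, 0.0, 0.0]
ft_force: [0.6, -0.1, -0.5]
width: 0.0438
finger_force: 0.0
```

```bash
cat > chk.py <<'E'
from h import *
o=get_obs();print(o['clock'],o['tcp_pos'])
for n in('wrist','top','scene'):
  im=camera(n);cv2.imwrite(f'pics/c_{n}_{o["clock"]:.1f}.png',im)
  for c in blobs(im,(4,150,60),(16,255,255),20):
    (u,v),r=cv2.minEnclosingCircle(c);p=ray(n,(u,v),.04,o)
    if .42<p[0]<.56 and .1<p[1]<.33 and r<35:print(n,u,v,r,p)
E
python3 chk.py
```

```text
15.25 [0.4857 0.1847 0.1012]
wrist 330.8396301269531 224.3773651123047 16.452951431274414 [0.4987 0.1673 0.04  ]
wrist 330.3235168457031 163.44117736816406 17.393627166748047 [0.4837 0.2202 0.04  ]
top 229.5 255.5 6.041623115539551 [0.4999 0.167  0.04  ]
scene 375.3461608886719 143.1923065185547 5.77829122543335 [0.5012 0.1702 0.04  ]
scene 391.10809326171875 130.9729766845703 5.752805709838867 [0.4853 0.2239 0.04  ]
```

Ball 2 is seated in the middle well. Next is ball C at (0.481, -0.261).

Emit:
step_arm([
  {"gripper": 44,"dx": 0,"dy": -0.5,"dz": 0,"ax": 0,"ay": 0,"az": 0},
  {"gripper": 44,"dx": 0,"dy": -1,"dz": 0,"ax": 0,"ay": 0,"az": 0},
])

```text
clock: 15.65
tcp_pos: [0.4851, 0.0856, 0.0999]
eef_rot: [0.609, 0.793, -0.0, -0.0]
ft_force: [0.6, -0.7, -0.0]
width: 0.0438
finger_force: 0.0
```

Emit:
step_arm([
  {"gripper": 44,"dx": 0,"dy": -0.5,"dz": 0,"ax": 0,"ay": 0,"az": 0},
  {"gripper": 44,"dx": 0,"dy": -1,"dz": 0,"ax": 0,"ay": 0,"az": 0},
])

```text
clock: 15.9
tcp_pos: [0.4852, -0.0151, 0.1001]
eef_rot: [0.609, 0.793, -0.0, -0.0]
ft_force: [0.5, -0.4, 0.6]
width: 0.0438
finger_force: 0.0
```

Emit:
step_arm([
  {"gripper": 44,"dx": 0,"dy": -0.5,"dz": 0,"ax": 0,"ay": 0,"az": 0},
  {"gripper": 44,"dx": 0,"dy": -1,"dz": 0,"ax": 0,"ay": 0,"az": 0},
])

```text
clock: 16.15
tcp_pos: [0.4853, -0.1152, 0.1001]
eef_rot: [0.609, 0.793, -0.0, -0.0]
ft_force: [0.5, 0.6, 0.3]
width: 0.0437
finger_force: 0.0
```

Emit:
step_arm([
  {"gripper": 44,"dx": 0,"dy": -0.5,"dz": 0,"ax": 0,"ay": 0,"az": 0},
  {"gripper": 44,"dx": 0,"dy": -1,"dz": 0,"ax": 0,"ay": 0,"az": 0},
])

```text
clock: 16.4
tcp_pos: [0.4854, -0.2153, 0.1]
eef_rot: [0.609, 0.793, 0.0, -0.0]
ft_force: [0.8, -0.2, -0.4]
width: 0.0439
finger_force: 0.0
```

Emit:
step_arm([
  {"gripper": 44,"dx": -0.05,"dy": -0.46,"dz": 0,"ax": 0,"ay": 0,"az": 0},
  {"gripper": 44,"dx": -0.05,"dy": -0.46,"dz": -0.2,"ax": 0,"ay": 0,"az": 0},
  {"gripper": 44,"dx": -0.05,"dy": -0.46,"dz": -0.2,"ax": 0,"ay": 0,"az": 0},
])

```text
clock: 16.77
tcp_pos: [0.4793, -0.2597, 0.0785]
eef_rot: [0.61, 0.793, -0.0, -0.002]
ft_force: [0.2, -0.1, -0.3]
width: 0.0441
finger_force: 0.0
```

```bash
python3 - <<'E'
from h import *
o=get_obs();print(o['clock'],o['tcp_pos'])
im=camera('wrist')
for c in blobs(im,(4,150,60),(16,255,255),100):
    (u,v),r=cv2.minEnclosingCircle(c);print(u,v,r,ray('wrist',(u,v),.024,o))
E
```

```text
16.775 [ 0.4793 -0.2597  0.0785]
323.0 207.5 16.37843894958496 [ 0.4806 -0.2613  0.024 ]
```

Emit:
step_arm([
  {"gripper": 44,"dx": 0,"dy": 0,"dz": -0.4,"ax": 0,"ay": 0,"az": 0},
  {"gripper": 44,"dx": 0,"dy": 0,"dz": -0.8,"ax": 0,"ay": 0,"az": 0},
  {"gripper": 44,"dx": 0,"dy": 0,"dz": -0.98,"ax": 0,"ay": 0,"az": 0},
  {"gripper": 44,"dx": 0,"dy": 0,"dz": -0.98,"ax": 0,"ay": 0,"az": 0},
  {"gripper": 22,"dx": 0,"dy": 0,"dz": -0.98,"ax": 0,"ay": 0,"az": 0},
  {"gripper": 22,"dx": 0,"dy": 0,"dz": -0.98,"ax": 0,"ay": 0,"az": 0},
  {"gripper": 22,"dx": 0,"dy": 0,"dz": -0.98,"ax": 0,"ay": 0,"az": 0},
])

```text
clock: 17.7
tcp_pos: [0.4814, -0.2606, -0.0161]
eef_rot: [0.61, 0.793, 0.0, 0.001]
ft_force: [0.5, 0.1, 3.6]
width: 0.0279
finger_force: 24.8
```

Emit:
step_arm([
  {"gripper": 22,"dx": 0,"dy": 0,"dz": 0.4,"ax": 0,"ay": 0,"az": 0},
  {"gripper": 22,"dx": 0,"dy": 0,"dz": 0.8,"ax": 0,"ay": 0,"az": 0},
  {"gripper": 22,"dx": 0,"dy": 0,"dz": 1,"ax": 0,"ay": 0,"az": 0},
])

```text
clock: 18.08
tcp_pos: [0.4814, -0.2609, 0.0855]
eef_rot: [0.61, 0.793, 0.0, 0.002]
ft_force: [-0.2, -1.2, -1.6]
width: 0.0279
finger_force: 24.8
```

Emit:
step_arm([
  {"gripper": 22,"dx": 0,"dy": 0.5,"dz": 0.15,"ax": 0,"ay": 0,"az": 0},
  {"gripper": 22,"dx": 0,"dy": 1,"dz": 0.15,"ax": 0,"ay": 0,"az": 0},
])

```text
clock: 18.32
tcp_pos: [0.4813, -0.16, 0.0995]
eef_rot: [0.61, 0.792, 0.001, 0.001]
ft_force: [0.4, 0.3, -0.9]
width: 0.0283
finger_force: 24.8
```

Emit:
step_arm([
  {"gripper": 22,"dx": 0,"dy": 0.5,"dz": 0,"ax": 0,"ay": 0,"az": 0},
  {"gripper": 22,"dx": 0,"dy": 1,"dz": 0,"ax": 0,"ay": 0,"az": 0},
])

```text
clock: 18.58
tcp_pos: [0.4804, -0.0589, 0.0982]
eef_rot: [0.61, 0.792, 0.0, 0.0]
ft_force: [0.6, -0.7, -0.8]
width: 0.0281
finger_force: 24.8
```

Emit:
step_arm([
  {"gripper": 22,"dx": 0,"dy": 0.5,"dz": 0,"ax": 0,"ay": 0,"az": 0},
  {"gripper": 22,"dx": 0,"dy": 1,"dz": 0,"ax": 0,"ay": 0,"az": 0},
])

```text
clock: 18.82
tcp_pos: [0.4803, 0.0412, 0.0982]
eef_rot: [0.61, 0.793, 0.0, 0.0]
ft_force: [1.1, 0.1, 0.2]
width: 0.0281
finger_force: 24.8
```

Emit:
step_arm([
  {"gripper": 22,"dx": 0,"dy": 0.5,"dz": 0,"ax": 0,"ay": 0,"az": 0},
  {"gripper": 22,"dx": 0,"dy": 1,"dz": 0,"ax": 0,"ay": 0,"az": 0},
])

```text
clock: 19.08
tcp_pos: [0.4804, 0.1413, 0.0983]
eef_rot: [0.61, 0.793, 0.0, 0.0]
ft_force: [1.0, -0.4, -1.0]
width: 0.0278
finger_force: 24.8
```

Emit:
step_arm([
  {"gripper": 22,"dx": 0,"dy": 0.5,"dz": 0,"ax": 0,"ay": 0,"az": 0},
  {"gripper": 22,"dx": 0,"dy": 1,"dz": 0,"ax": 0,"ay": 0,"az": 0},
])

```text
clock: 19.32
tcp_pos: [0.4803, 0.2413, 0.0982]
eef_rot: [0.61, 0.793, 0.0, 0.0]
ft_force: [0.4, -0.2, -1.0]
width: 0.0281
finger_force: 24.8
```

Emit:
step_arm([
  {"gripper": 22,"dx": -0.1,"dy": 0.28,"dz": 0,"ax": 0,"ay": 0,"az": 0},
  {"gripper": 22,"dx": -0.1,"dy": 0.28,"dz": 0,"ax": 0,"ay": 0,"az": 0},
  {"gripper": 22,"dx": -0.1,"dy": 0.28,"dz": 0,"ax": 0,"ay": 0,"az": 0},
])

```text
clock: 19.7
tcp_pos: [0.4704, 0.2673, 0.0978]
eef_rot: [0.61, 0.793, -0.0, 0.0]
ft_force: [0.5, -0.5, -0.2]
width: 0.0281
finger_force: 24.8
```

Emit:
step_arm([
  {"gripper": 22,"dx": 0,"dy": 0,"dz": -0.4,"ax": 0,"ay": 0,"az": 0},
  {"gripper": 22,"dx": 0,"dy": 0,"dz": -0.75,"ax": 0,"ay": 0,"az": 0},
  {"gripper": 22,"dx": 0,"dy": 0,"dz": -0.97,"ax": 0,"ay": 0,"az": 0},
  {"gripper": 22,"dx": 0,"dy": 0,"dz": -0.97,"ax": 0,"ay": 0,"az": 0},
  {"gripper": 34,"dx": 0,"dy": 0,"dz": -0.97,"ax": 0,"ay": 0,"az": 0},
  {"gripper": 44,"dx": 0,"dy": 0,"dz": -0.97,"ax": 0,"ay": 0,"az": 0},
  {"gripper": 44,"dx": 0,"dy": 0,"dz": -0.97,"ax": 0,"ay": 0,"az": 0},
])

```text
clock: 20.58
tcp_pos: [0.4706, 0.2673, 0.0006]
eef_rot: [0.61, 0.792, -0.0, -0.0]
ft_force: [-0.3, -0.6, 0.2]
width: 0.0441
finger_force: 0.0
```

Emit:
step_arm([
  {"gripper": 44,"dx": 0,"dy": 0,"dz": 0.5,"ax": 0,"ay": 0,"az": 0},
  {"gripper": 44,"dx": 0,"dy": 0,"dz": 1,"ax": 0,"ay": 0,"az": 0},
  {"gripper": 44,"dx": 0,"dy": -0.5,"dz": 1,"ax": 0,"ay": 0,"az": 0},
  {"gripper": 44,"dx": 0,"dy": -0.9,"dz": 1,"ax": 0,"ay": 0,"az": 0},
  {"gripper": 44,"dx": 0,"dy": -0.9,"dz": 1,"ax": 0,"ay": 0,"az": 0},
])

```text
clock: 21.2
tcp_pos: [0.4702, 0.1757, 0.1008]
eef_rot: [0.611, 0.792, -0.0, 0.0]
ft_force: [0.7, -0.3, -0.3]
width: 0.0439
finger_force: 0.0
```

```bash
python3 chk.py; ls -t pics | head -3
```

```text
21.2 [0.4702 0.1757 0.1008]
wrist 350.26922607421875 219.5 16.641551971435547 [0.4987 0.1673 0.04  ]
wrist 350.8639221191406 158.11773681640625 17.87175941467285 [0.4837 0.22   0.04  ]
wrist 352.90118408203125 94.89521026611328 20.313140869140625 [0.4712 0.2682 0.04  ]
top 229.6666717529297 255.3333282470703 6.12835168838501 [0.5003 0.1666 0.04  ]
scene 375.31817626953125 143.13636779785156 5.79444694519043 [0.501  0.1702 0.04  ]
scene 391.25640869140625 130.93589782714844 5.647256851196289 [0.4853 0.2243 0.04  ]
scene 405.0 120.64286041259766 5.527862071990967 [0.472  0.2722 0.04  ]
c_scene_21.2.png
c_top_21.2.png
c_wrist_21.2.png
```

```bash
python3 - <<'E'
import cv2
cv2.imwrite('pics/v7.png',cv2.resize(cv2.imread('pics/c_wrist_21.2.png')[0:300,140:560],None,fx=1.9,fy=1.9))
E
```

```text
(no output)
```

View pics/v7.png

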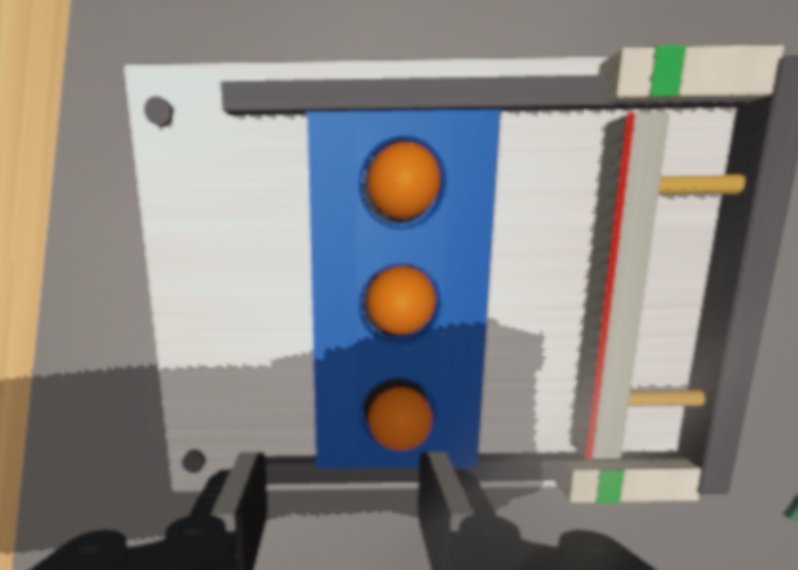

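All three balls sit in their wells, at (400,182), (400,300) and (400,418) in this crop. The carrier back edge is near column 312, the front edge near 495 and the red line near 615, so the fence is untouched. Measuring the edges next.

```bash
python3 - <<'E'
from h import *
o=get_obs()
f=lambda x,y,z:ray('wrist',(140+x/1.9,y/1.9),z,o)[:2]
b0,b1=f(309,120,.036),f(316,465,.036);a0,a1=f(499,120,.036),f(478,465,.036);r0,r1=f(631,120,.034),f(590,455,.034)
for n,p,q in(('back',b0,b1),('front',a0,a1),('red',r0,r1)):
    d=p-q;print(n,(p+q)/2,'yaw',np.degrees(np.arctan2(-d[0],d[1])))
y=np.radians(15.2);X=np.array([np.cos(y),np.sin(y)])
print([((p+q)/2)@X for p,q in((b0,b1),(a0,a1),(r0,r1))], o['q'])
g=[f(668,70,.034)@X,f(610,486,.034)@X];print('green',g)
E
```

```text
back [0.4471 0.2087] yaw 15.14982360327087
front [0.5233 0.2289] yaw 15.734491071178388
red [0.5761 0.2453] yaw 15.8180603305113
[np.float64(0.48619423201922846), np.float64(0.564989479415618), np.float64(0.6202830590487238)] [ 0.3616  0.1028 -0.279   1.1889  0.0003  1.673 ]
green [np.float64(0.6317648558601958), np.float64(0.6332108065528401)]
```

Emit:
step_arm([
  {"gripper": 30,"dx": -0.2,"dy": 0.1,"dz": 0,"ax": 0,"ay": 0,"az": 0.025},
  {"gripper": 30,"dx": -0.48,"dy": 0.25,"dz": 0,"ax": 0,"ay": 0,"az": 0.05},
  {"gripper": 30,"dx": -0.48,"dy": 0.25,"dz": 0,"ax": 0,"ay": 0,"az": 0.075},
  {"gripper": 30,"dx": -0.48,"dy": 0.25,"dz": 0,"ax": 0,"ay": 0,"az": 0.1},
  {"gripper": 30,"dx": -0.48,"dy": 0.25,"dz": 0,"ax": 0,"ay": 0,"az": 0.125},
])

```text
clock: 21.98
tcp_pos: [0.4222, 0.204, 0.1005]
eef_rot: [0.256, 0.967, 0.0, -0.0]
ft_force: [0.0, -0.1, 0.8]
width: 0.0302
finger_force: 0.0
```

Emit:
step_arm([
  {"gripper": 30,"dx": 0,"dy": 0,"dz": 0,"ax": 0,"ay": 0,"az": 0.025},
  {"gripper": 30,"dx": 0,"dy": 0,"dz": 0,"ax": 0,"ay": 0,"az": 0.05},
  {"gripper": 30,"dx": 0,"dy": 0,"dz": 0,"ax": 0,"ay": 0,"az": 0.075},
  {"gripper": 30,"dx": 0,"dy": 0,"dz": 0,"ax": 0,"ay": 0,"az": 0.1},
  {"gripper": 30,"dx": 0,"dy": 0,"dz": 0,"ax": 0,"ay": 0,"az": 0.125},
  {"gripper": 30,"dx": 0,"dy": 0,"dz": 0,"ax": 0,"ay": 0,"az": 0.125},
])

```text
clock: 22.72
tcp_pos: [0.4223, 0.2037, 0.1005]
eef_rot: [-0.129, 0.992, 0.0, -0.0]
ft_force: [0.5, 0.5, -0.6]
width: 0.0301
finger_force: 0.0
```

Emit:
step_arm([
  {"gripper": 30,"dx": 0,"dy": 0,"dz": -0.4,"ax": 0,"ay": 0,"az": 0},
  {"gripper": 30,"dx": 0,"dy": 0,"dz": -0.7,"ax": 0,"ay": 0,"az": 0},
  {"gripper": 30,"dx": 0,"dy": 0,"dz": -0.9,"ax": 0,"ay": 0,"az": 0},
  {"gripper": 30,"dx": 0,"dy": 0,"dz": -0.9,"ax": 0,"ay": 0,"az": 0},
])

```text
clock: 23.22
tcp_pos: [0.4211, 0.2026, 0.0092]
eef_rot: [-0.129, 0.992, -0.0, -0.002]
ft_force: [-0.2, 0.2, 0.1]
width: 0.0299
finger_force: 0.0
```

Emit:
step_arm([
  {"gripper": 30,"dx": 0,"dy": 0,"dz": -0.12,"ax": 0,"ay": 0,"az": 0},
  {"gripper": 30,"dx": 0,"dy": 0,"dz": -0.24,"ax": 0,"ay": 0,"az": 0},
  {"gripper": 30,"dx": 0,"dy": 0,"dz": -0.24,"ax": 0,"ay": 0,"az": 0},
])

```text
clock: 23.6
tcp_pos: [0.4218, 0.2025, -0.0141]
eef_rot: [-0.129, 0.992, -0.0, -0.001]
ft_force: [0.5, -0.1, -0.7]
width: 0.0301
finger_force: 0.0
```

```bash
python3 - <<'E'
from h import *
o=get_obs();print(o['clock'],o['tcp_pos'],o['ft_force'])
cv2.imwrite('pics/v8.png',np.hstack([cv2.resize(camera('scene')[70:220,300:500],(480,360)),cv2.resize(camera('wrist')[60:400,170:480],(320,360))]))
E
```

```text
23.6 [ 0.4218  0.2025 -0.0141] [ 0.5204 -0.0714 -0.6527]
```

View pics/v8.png

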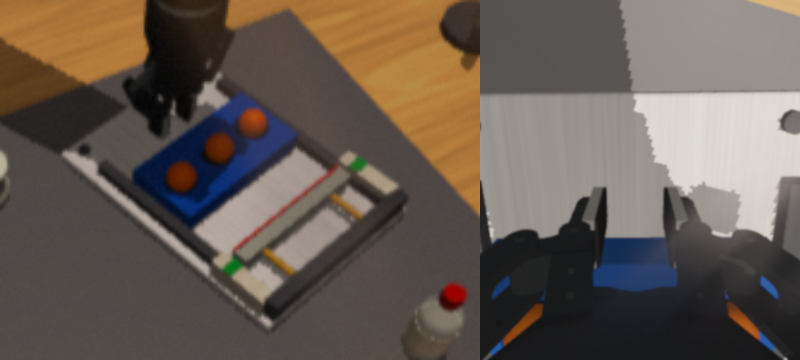

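The left half shows the fingers standing behind the carrier back face at about (165,115). Balls are seated and the fence is free. I'll push along the jig axis and watch the force.

Emit:
step_arm([
  {"gripper": 30,"dx": 0.05,"dy": 0.014,"dz": 0,"ax": 0,"ay": 0,"az": 0},
  {"gripper": 30,"dx": 0.096,"dy": 0.027,"dz": 0,"ax": 0,"ay": 0,"az": 0},
  {"gripper": 30,"dx": 0.12,"dy": 0.034,"dz": 0,"ax": 0,"ay": 0,"az": 0},
  {"gripper": 30,"dx": 0.145,"dy": 0.04,"dz": 0,"ax": 0,"ay": 0,"az": 0},
  {"gripper": 30,"dx": 0.17,"dy": 0.047,"dz": 0,"ax": 0,"ay": 0,"az": 0},
  {"gripper": 30,"dx": 0.193,"dy": 0.054,"dz": 0,"ax": 0,"ay": 0,"az": 0},
])

```text
clock: 24.45
tcp_pos: [0.4414, 0.208, -0.0134]
eef_rot: [-0.129, 0.992, -0.0, -0.0]
ft_force: [-2.1, -0.3, 1.2]
width: 0.0301
finger_force: 1.2
```

Emit:
step_arm([
  {"gripper": 30,"dx": 0.024,"dy": 0.007,"dz": 0,"ax": 0,"ay": 0,"az": 0},
  {"gripper": 30,"dx": 0.048,"dy": 0.013,"dz": 0,"ax": 0,"ay": 0,"az": 0},
  {"gripper": 30,"dx": 0.072,"dy": 0.02,"dz": 0,"ax": 0,"ay": 0,"az": 0},
  {"gripper": 30,"dx": 0.096,"dy": 0.027,"dz": 0,"ax": 0,"ay": 0,"az": 0},
])

```text
clock: 24.95
tcp_pos: [0.4515, 0.2109, -0.0134]
eef_rot: [-0.129, 0.992, -0.0, 0.0]
ft_force: [-1.4, -0.4, -1.8]
width: 0.0298
finger_force: 0.6
```

```bash
python3 chk.py
```

```text
24.95 [ 0.4515  0.2109 -0.0134]
wrist 421.5 358.0 24.129955291748047 [0.4872 0.2772 0.04  ]
wrist 215.0 358.5 29.004409790039062 [0.5162 0.1693 0.04  ]
wrist 319.5 330.5 14.508718490600586 [0.4841 0.2193 0.04  ]
top 204.8333282470703 255.5 6.3465800285339355 [0.5011 0.2243 0.04  ]
top 228.0 248.5 6.18475866317749 [0.5161 0.1706 0.04  ]
scene 380.0 147.0 5.831051826477051 [0.5163 0.1742 0.04  ]
scene 396.2704772949219 134.79507446289062 5.7132368087768555 [0.5014 0.2286 0.04  ]
scene 410.0 124.5 5.590270042419434 [0.4883 0.2763 0.04  ]
```

Contact is clean: the carrier has slid about 16 mm with the balls in place, at about 1.5 N. Some 38 mm remain to the fence.

Emit:
step_arm([
  {"gripper": 30,"dx": 0.036,"dy": 0.01,"dz": 0,"ax": 0,"ay": 0,"az": 0},
  {"gripper": 30,"dx": 0.072,"dy": 0.02,"dz": 0,"ax": 0,"ay": 0,"az": 0},
  {"gripper": 30,"dx": 0.108,"dy": 0.03,"dz": 0,"ax": 0,"ay": 0,"az": 0},
  {"gripper": 30,"dx": 0.144,"dy": 0.04,"dz": 0,"ax": 0,"ay": 0,"az": 0},
  {"gripper": 30,"dx": 0.18,"dy": 0.05,"dz": 0,"ax": 0,"ay": 0,"az": 0},
  {"gripper": 30,"dx": 0.217,"dy": 0.06,"dz": 0,"ax": 0,"ay": 0,"az": 0},
  {"gripper": 30,"dx": 0.253,"dy": 0.07,"dz": 0,"ax": 0,"ay": 0,"az": 0},
  {"gripper": 30,"dx": 0.289,"dy": 0.081,"dz": 0,"ax": 0,"ay": 0,"az": 0},
])

```text
clock: 26.1
tcp_pos: [0.4805, 0.219, -0.0133]
eef_rot: [-0.129, 0.992, -0.0, -0.0]
ft_force: [-3.4, -0.5, 2.1]
width: 0.0301
finger_force: 1.7
```

Emit:
step_arm([
  {"gripper": 30,"dx": 0.02,"dy": 0.005,"dz": 0,"ax": 0,"ay": 0,"az": 0},
  {"gripper": 30,"dx": 0.039,"dy": 0.011,"dz": 0,"ax": 0,"ay": 0,"az": 0},
  {"gripper": 30,"dx": 0.039,"dy": 0.011,"dz": 0,"ax": 0,"ay": 0,"az": 0},
])

```text
clock: 26.48
tcp_pos: [0.4845, 0.2201, -0.0133]
eef_rot: [-0.129, 0.992, 0.0, 0.0]
ft_force: [-1.9, -0.4, -0.1]
width: 0.0302
finger_force: 0.6
```

Emit:
step_arm([
  {"gripper": 30,"dx": 0.02,"dy": 0.005,"dz": 0,"ax": 0,"ay": 0,"az": 0},
  {"gripper": 30,"dx": 0.039,"dy": 0.011,"dz": 0,"ax": 0,"ay": 0,"az": 0},
  {"gripper": 30,"dx": 0.039,"dy": 0.011,"dz": 0,"ax": 0,"ay": 0,"az": 0},
])

```text
clock: 26.85
tcp_pos: [0.4869, 0.2207, -0.0135]
eef_rot: [-0.129, 0.992, -0.0, -0.001]
ft_force: [-6.6, -3.0, 4.4]
width: 0.03
finger_force: 3.2
```

Emit:
step_arm([
  {"gripper": 30,"dx": 0.02,"dy": 0.005,"dz": 0,"ax": 0,"ay": 0,"az": 0},
  {"gripper": 30,"dx": 0.039,"dy": 0.011,"dz": 0,"ax": 0,"ay": 0,"az": 0},
  {"gripper": 30,"dx": 0.039,"dy": 0.011,"dz": 0,"ax": 0,"ay": 0,"az": 0},
])

```text
clock: 27.22
tcp_pos: [0.4895, 0.2212, -0.0135]
eef_rot: [-0.13, 0.992, -0.001, -0.002]
ft_force: [-9.7, -3.8, 8.5]
width: 0.03
finger_force: 5.4
```

```bash
cat > fence.py <<'E'
from h import *
X=np.array([np.cos(np.radians(15.6)),np.sin(np.radians(15.6))]);Y=np.array([-X[1],X[0]])
def meas(n,im):
    h=cv2.cvtColor(im,cv2.COLOR_BGR2HSV);out={}
    for k,m in(('red',cv2.inRange(h,(0,100,60),(4,255,255))|cv2.inRange(h,(170,100,60),(180,255,255))),('green',cv2.inRange(h,(50,100,60),(85,255,255))),('orange',cv2.inRange(h,(5,150,60),(16,255,255)))):
        c,_=cv2.findContours(m,cv2.RETR_EXTERNAL,cv2.CHAIN_APPROX_NONE)
        z=.04 if k=='orange' else .034;P=[]
        for q in c:
            M=cv2.moments(q)
            if M['m00']<4:continue
            p=ray(n,(M['m10']/M['m00'],M['m01']/M['m00']),z)[:2];x,y=p@X,p@Y
            if .5<x<.66 and -.03<y<.2:P.append((round(x,4),round(y,4),M['m00']))
        out[k]=P
    return out
if __name__=='__main__':
    for n in('top','scene'):
        print('start',n,meas(n,cv2.imread(f'pics/c_{n}_21.2.png')))
        im=camera(n);print('now',n,meas(n,im))
    o=get_obs();print(o['clock'],o['tcp_pos'],o['tcp_pos'][:2]@X,o['ft_force'],o['torque'])
    cv2.imwrite('pics/last_scene.png',camera('scene'))
E
python3 fence.py
```

```text
start top {'red': [(np.float64(0.6214), np.float64(0.0554), 28.0)], 'green': [(np.float64(0.6342), np.float64(-0.0147), 14.5)], 'orange': [(np.float64(0.5267), np.float64(0.0261), 99.5)]}
now top {'red': [], 'green': [(np.float64(0.6342), np.float64(-0.0147), 14.5)], 'orange': [(np.float64(0.5842), np.float64(0.0798), 79.5), (np.float64(0.5823), np.float64(0.0256), 100.0)]}
start scene {'red': [(np.float64(0.6217), np.float64(0.0867), 27.0)], 'green': [(np.float64(0.634), np.float64(-0.0101), 30.0), (np.float64(0.6344), np.float64(0.1759), 21.5)], 'orange': [(np.float64(0.5284), np.float64(0.0293), 88.5), (np.float64(0.5277), np.float64(0.0853), 86.0), (np.float64(0.5281), np.float64(0.135), 80.5)]}
now scene {'red': [(np.float64(0.6244), np.float64(0.0803), 24.5)], 'green': [(np.float64(0.6339), np.float64(-0.01), 29.0), (np.float64(0.6344), np.float64(0.1759), 21.5)], 'orange': [(np.float64(0.5838), np.float64(0.029), 92.5), (np.float64(0.5835), np.float64(0.0847), 93.0), (np.float64(0.5836), np.float64(0.1344), 89.0)]}
27.325 [ 0.4896  0.2212 -0.0135] 0.5309936406596624 [-9.9693 -3.7877  8.7115] [-0.764   1.9794  0.201 ]
```

The fence is back about 2.7 mm, the balls are seated, and there is some downward drag on the carrier. I'll raise the hand slightly to relieve it and keep creeping.

Emit:
step_arm([
  {"gripper": 30,"dx": 0.01,"dy": 0.003,"dz": 0.01,"ax": 0,"ay": 0,"az": 0},
  {"gripper": 30,"dx": 0.02,"dy": 0.006,"dz": 0.01,"ax": 0,"ay": 0,"az": 0},
  {"gripper": 30,"dx": 0.039,"dy": 0.011,"dz": 0.01,"ax": 0,"ay": 0,"az": 0},
  {"gripper": 30,"dx": 0.039,"dy": 0.011,"dz": 0.01,"ax": 0,"ay": 0,"az": 0},
])

```text
clock: 27.88
tcp_pos: [0.4932, 0.2217, -0.0134]
eef_rot: [-0.129, 0.992, -0.001, -0.003]
ft_force: [-8.0, -3.9, 3.4]
width: 0.0303
finger_force: 4.5
```

```bash
python3 fence.py | grep -v start
```

```text
now top {'red': [], 'green': [(np.float64(0.6342), np.float64(-0.0147), 14.5)], 'orange': [(np.float64(0.5881), np.float64(0.079), 81.5), (np.float64(0.5862), np.float64(0.0254), 96.5)]}
now scene {'red': [(np.float64(0.6279), np.float64(0.0798), 26.5)], 'green': [(np.float64(0.634), np.float64(-0.0105), 28.5), (np.float64(0.6344), np.float64(0.1759), 21.5)], 'orange': [(np.float64(0.5879), np.float64(0.0286), 95.0), (np.float64(0.5874), np.float64(0.0844), 89.5), (np.float64(0.5872), np.float64(0.1342), 89.5)]}
27.975 [ 0.4932  0.2217 -0.0134] 0.5346975987247471 [-8.6403 -6.0118  2.5481] [-0.9338  1.6059  0.1379]
```

Emit:
step_arm([
  {"gripper": 30,"dx": 0.015,"dy": 0,"dz": 0.003,"ax": 0,"ay": 0,"az": 0},
  {"gripper": 30,"dx": 0.03,"dy": 0,"dz": 0.006,"ax": 0,"ay": 0,"az": 0},
  {"gripper": 30,"dx": 0.045,"dy": 0,"dz": 0.006,"ax": 0,"ay": 0,"az": 0},
  {"gripper": 30,"dx": 0.045,"dy": 0,"dz": 0.006,"ax": 0,"ay": 0,"az": 0},
])

```text
clock: 28.52
tcp_pos: [0.4971, 0.2227, -0.0133]
eef_rot: [-0.13, 0.992, -0.0, -0.003]
ft_force: [-8.7, -0.3, -0.8]
width: 0.0301
finger_force: 4.1
```

```bash
python3 fence.py | grep -v start
```

```text
now top {'red': [], 'green': [(np.float64(0.6342), np.float64(-0.0147), 14.5)], 'orange': [(np.float64(0.5922), np.float64(0.0786), 76.5), (np.float64(0.5899), np.float64(0.0258), 96.0)]}
now scene {'red': [(np.float64(0.6321), np.float64(0.089), 23.5)], 'green': [(np.float64(0.6341), np.float64(-0.0104), 29.0), (np.float64(0.6344), np.float64(0.1759), 21.5)], 'orange': [(np.float64(0.592), np.float64(0.0284), 94.0), (np.float64(0.5916), np.float64(0.084), 93.5), (np.float64(0.5914), np.float64(0.1341), 93.0)]}
28.625 [ 0.4971  0.2227 -0.0133] 0.5387193334040379 [-8.269  -0.5568 -1.4365] [-0.1484  1.6868  0.126 ]
```

Emit:
step_arm([
  {"gripper": 30,"dx": 0.015,"dy": 0.004,"dz": 0,"ax": 0,"ay": 0,"az": 0},
  {"gripper": 30,"dx": 0.03,"dy": 0.008,"dz": 0,"ax": 0,"ay": 0,"az": 0},
  {"gripper": 30,"dx": 0.04,"dy": 0.01,"dz": 0,"ax": 0,"ay": 0,"az": 0},
  {"gripper": 30,"dx": 0.04,"dy": 0.01,"dz": 0,"ax": 0,"ay": 0,"az": 0},
  {"gripper": 30,"dx": 0.04,"dy": 0.01,"dz": 0,"ax": 0,"ay": 0,"az": 0},
  {"gripper": 30,"dx": 0.04,"dy": 0.01,"dz": 0,"ax": 0,"ay": 0,"az": 0},
])

```text
clock: 29.42
tcp_pos: [0.5, 0.2235, -0.0134]
eef_rot: [-0.13, 0.992, -0.0, -0.004]
ft_force: [-11.8, -2.2, 2.0]
width: 0.0301
finger_force: 5.8
```

```bash
python3 fence.py | grep -v start; python3 -c "
import cv2;cv2.imwrite('pics/v10.png',cv2.resize(cv2.imread('pics/last_scene.png')[80:210,320:490],None,fx=4.5,fy=4.5,interpolation=cv2.INTER_CUBIC))"
```

```text
now top {'red': [], 'green': [(np.float64(0.6341), np.float64(-0.0145), 15.0)], 'orange': [(np.float64(0.5958), np.float64(0.0789), 72.0), (np.float64(0.5935), np.float64(0.0256), 96.5)]}
now scene {'red': [(np.float64(0.6351), np.float64(0.0864), 24.5)], 'green': [(np.float64(0.6341), np.float64(-0.0107), 28.0), (np.float64(0.6344), np.float64(0.1759), 21.5)], 'orange': [(np.float64(0.5949), np.float64(0.0285), 95.5), (np.float64(0.5945), np.float64(0.0839), 90.0), (np.float64(0.5945), np.float64(0.1342), 91.5)]}
29.525 [ 0.5001  0.2235 -0.0134] 0.54173617009516 [-11.3174  -2.4701   0.5553] [-0.2713  2.3506  0.2452]
```

View pics/v10.png

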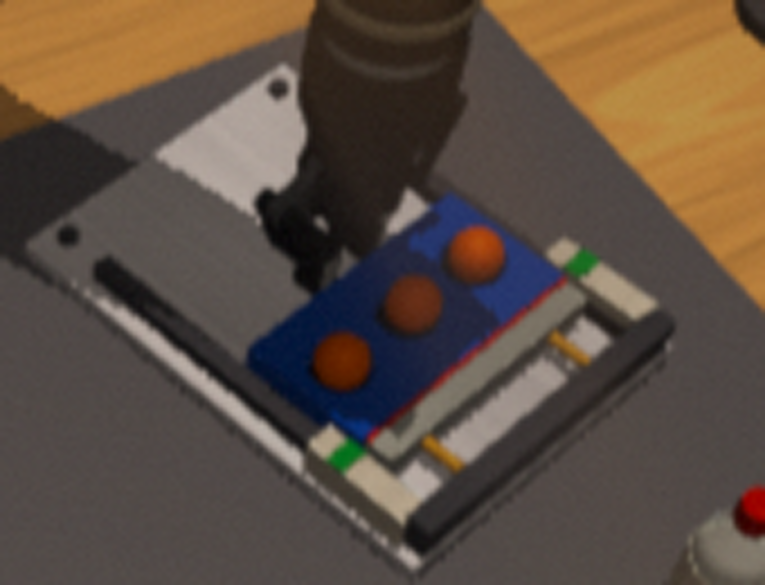

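The red line runs from (375,437) to (560,285), level with the green marks. That puts the fence about 14 mm back with the balls seated and a steady push of about 11 N, so I'm handing in.

```bash
python3 -c "
from plant import *
print(finish_job())"
```

```text
the job is handed in; nothing more can be done
None
```

I handed the job in with an orange ball in each well, the white ball untouched in its pocket, and the carrier held steadily against the fence at about 11 N, its red line mid-way between the green marks (about 14 mm back); the hand-in returned no verdict.

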